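Wedge the rocking bench stand

TASK

The small wooden stand under the steel block rocks because its foot next to the wedge is too short. Push the wooden wedge along the bench under that foot until the stand no longer rocks, without picking anything up or shoving the stand out of its place, and leave the block and the things around alone. Test it by pressing down on the stand's top over that foot with about 10 N, push the wedge further if it still gives, and finish while still pressing there, with the stand level and firm.

Things in the scene. Friction and masses are not known exactly. Their poses are not given: they have to be found in the camera images.
- stand: Loose stand of pale wood, 0.9 kg: board 130 x 130 x 18 mm, top face 48 mm above the bench, on four round steel feet of 14 mm diameter at x, y = +-49 mm. Origin: bench level, under the board's centre; z up; at yaw 0 x points away from the robot, y to its left. It rests level on three 30 mm feet; the foot at x = -49, y = +49 (near left) ends 4 to 8 mm above the bench (differs each time).
- loose_corner (a point): Point on the stand's top, straight above the short foot's centre (steel bolt head, 16 mm in from two edges): press here. Unwedged, 3 to 5 N here tips the stand by 0.06 to 0.13 rad until the short foot lands; let go, it tips back level. It counts as firm if it stays within 0.018 rad of level under the press. Axes as the stand's.
- wedge: Loose dark wooden wedge lying flat, 90 g, 32 mm wide. Origin: underside, middle of the taper. Thin end (1.5 mm) at y = -31 mm, rising evenly to 11.7 mm at y = +31; then a square head 18 mm long, 22 mm high, with a flat end face at y = +49. It starts thin end toward the short foot, 12 to 35 mm clear of it, roughly square to the stand's left side. Once pushed in it does not slip back.
- wedge_head (a point): Centre of the flat upright end face of the wedge's head, 11 mm above the bench: push here, along the wedge's -y.
- steel_former: Dark steel block with hollows in its top, 58 x 68 x 43 mm, about 0.95 kg, standing loose on the stand's top, nearer the corner opposite the short foot. Origin: centre of its underside. Leave it there.
- round_tin: Low round brass tin, 67 mm in diameter, 20 mm high, on the bench. Origin: centre of its underside. Leave alone.
- eye_loupe: Small black folding loupe, 25 x 50 x 21 mm, on the bench. Origin: centre of its underside. Leave alone.
- red_cutters: Cutters with red handles lying flat, 53 x 137 x 10 mm. Origin: centre of its underside. Leave alone.
Mind the look-alikes: they are no part of the job. Of the things shaped like the wedge, the wooden one is meant.

How it is judged:
On the way:
1. the wedge's thin end has been pushed in under the short foot (horizontal distance between wedge and loose_corner below 0.042 m and height (world z) of wedge below 0.006 m), for 0.1 s.
At the end, for the whole second after the job is handed in: Fingers press the stand's top with 5 to 45 N within 60 mm of the point over the short foot; the wedge lies within 42 mm of that foot's centre line and carries at least 0.8 N; the stand is at rest, tilted under 0.018 rad and moved under 15 mm; the steel block moved under 25 mm (all of step 1 and contact force between the fingers and stand above 5 N and horizontal distance between the grasp point and loose_corner below 0.06 m and contact force between wedge and stand above 0.8 N and angle between stand's own z axis and vertical below 0.018 rad and distance of stand from where it was at the start of the episode below 0.015 m and linear speed of each of stand, wedge below 0.01 m/s and distance of steel_former from where it was at the start of the episode below 0.025 m); the arm keeps its last pose, push and grip.
It fails at once if the wedge is lifted off the bench or tipped up (height (world z) of wedge above 0.012 m or angle between wedge's own z axis and vertical above 0.35 rad).
It fails at once if the stand is lifted or tipped over, or shoved more than 20 mm from its place (height (world z) of stand above 0.015 m or angle between stand's own z axis and vertical above 0.2 rad or distance of stand from where it was at the start of the episode above 0.02 m).
It fails at once if the fingers press on the stand with more than 45 N (contact force between the fingers and stand above 45 N).
It fails at once if the steel block is lifted, or moved more than 30 mm (distance of steel_former from where it was at the start of the episode above 0.03 m or height (world z) of steel_former above 0.065 m).
It fails at once if the round tin, the loupe or the cutters are moved more than 15 mm (distance of any of round_tin, eye_loupe, red_cutters from where it was at the start of the episode above 0.015 m).
It also fails if it takes over 45 s, if anything falls off the work surface, if the arm or the gripper's body presses on something with over 40 N, if the wrist force passes 120 N, or if a joint passes its speed limit or range.

ROBOT

A 6-joint arm with a two-finger parallel gripper is mounted at the origin on a cart in front of the work surface, level with it; the furniture and walls round the work are solid. World frame = base frame: x ahead of the robot, y to its left, z up, the work surface at z = 0. Lengths are in m, angles in rad, forces in N, time in s.
With the tool pointing down it reaches from about 0.35 to 1 m from the base axis. Payload 7.1 kg.
Tool frame: the origin (TCP) lies between the finger pads; the fingertips stand 22 mm ahead of it and the grasp point (between the pads) lies 3 mm ahead of it; z points along the fingers, y is the line along which they close (so a half turn about z gives the same grasp; the last joint's range is limited). The gripper opens to 85 mm and grips with 20 to 120 N. Pads are 22 mm wide; open, the fingers measure 114 mm over their backs; the gripper's body (76 mm by 85 mm) begins 54 mm behind the grasp point. The pads swing forward as they close: fully open they stand 13 mm farther back than shut.
Start: joints at [-1.217, 0.423, 1.63, -0, 1.089, -0.019], TCP at [0.228, -0.582, 0.253] pointing down, gripper open.
Joint ranges: [-3, 3], [-0.9, 2.11], [0.09, 2.58], [-1.31, 4.45], [0.11, 2.69], [-2.54, 2.54]. Speed limits (rad/s): [2.39, 2.39, 3.01, 3.14, 3.14, 3.14].

INTERFACE

Orientations are given as a rotation vector (axis times angle).
In Python, from rig import manip gives the robot as it stands. The module is installed in compiled form; this text tells all that it offers. Calls block until the motion is done:
- manip.move_to(position, orientation): joint-space move of the TCP to a pose.
- manip.servo_line(position, orientation=None, rate=0.15): straight line of the TCP; orientation=None keeps the orientation; rate is the mean speed in m/s.
- manip.set_joints(angles): joint-space move.
- manip.command_gripper(opening, f_grip=None): finger opening in m; f_grip is the grip in N (None keeps the last); returns when the fingers have stopped.
- manip.hold(seconds).
- manip.solve_ik(position, orientation): joint angles nearest the present ones, or None.
- manip.camera(name): name is "scene" or "side" or "wrist"; returns a dict with "image" (480x640x3 uint8, red, green, blue), "fx", "fy", "cx", "cy" (pixels), "k1" (the pictures are not rectified: a ray, as slopes to the right and down, at radius r is drawn at 1 + k1 r^2 times it, then the intrinsics apply), "cam_to_world" (4x4, takes a point from camera to world coordinates); the wrist camera has in their place "mount" (4x4, takes a point from camera to tool coordinates, whose origin is the TCP and whose axes are the flange's). Camera axes: x right, y down, z forward; pixel columns grow to the right and rows downward; lengths in m; the calibration is good to about 2 mm. A picture is of the moment at which its call begins: read the wrist's pose just before it. There is no depth.
A pose or a line that the arm cannot do raises manip.IKError and nothing moves.
- manip.sign_off(): hands the job in; it is judged then, once.
Readings, each from a call of its own:
- manip.get_time(): time.
- manip.get_joint_positions(): joint angles.
- manip.get_joint_vel(): joint speeds.
- manip.get_tau(): joint torques, N m.
- manip.get_position(): TCP position.
- manip.get_ee_rot(): TCP orientation.
- manip.get_contact_force(): force on the tool from outside, world axes, zero at the start.
- manip.get_torque(): the same for the moment, N m.
- manip.get_width(): finger opening in m.
- manip.get_grip_force(): force on a finger pad.
Only numpy, scipy, OpenCV 4.12 (cv2) and the standard library are available. Lean on these libraries where they do the work, as an engineer would, in place of code of your own. Each camera call takes 0.05 s, during which the arm holds its last target. There are 200 camera calls.

## Working session

There is one attempt and no reset: what is moved stays moved. The work goes in short steps, each a Python script; the robot and the scene stay as the last script left them, time stands still between calls to the robot, and variables do not carry over. Pictures are saved under pics/ and viewed, at most 10 in all, crops included, and the job is handed in when it is done.

```bash
mkdir -p pics; cat > h.py <<'E'
import numpy as np, cv2
from rig import manip
def snap(name,fn=None):
    c=manip.camera(name)
    if fn: cv2.imwrite('pics/'+fn,c['image'][:,:,::-1])
    return c
def ray(c,u,v):
    K=np.array([[c['fx'],0,c['cx']],[0,c['fy'],c['cy']],[0,0,1.]])
    p=cv2.undistortPoints(np.array([[[u,v]]],float),K,np.array([c['k1'],0,0,0.]))[0,0]
    T=np.array(c['T'] if 'T' in c else c['cam_to_world'])
    return T[:3,3],T[:3,:3]@np.array([p[0],p[1],1.])
def onplane(c,u,v,z):
    o,d=ray(c,u,v); return o+d*(z-o[2])/d[2]
E
python3 - <<'E'
from h import *
import pickle
d={n:snap(n,n+'0.png') for n in('scene','side')}
pickle.dump(d,open('c0.pkl','wb'))
for n in d: print(n,np.round(d[n]['cam_to_world'],3).tolist(),d[n]['fx'],d[n]['k1'])
print(manip.get_time(),manip.get_ee_rot())
E
```

```text
scene [[0.84, -0.396, 0.37, 0.072], [-0.542, -0.612, 0.575, -0.964], [-0.002, -0.684, -0.73, 0.978], [0.0, 0.0, 0.0, 1.0]] 556.0350118385721 -0.0702610821890702
side [[0.997, -0.068, 0.049, 0.473], [-0.081, -0.624, 0.777, -0.932], [-0.022, -0.778, -0.628, 0.596], [0.0, 0.0, 0.0, 1.0]] 463.2266865393987 -0.06028977819211471
0.1 [-3.08577008e+00 -5.81956290e-01  3.56450497e-04]
```

View pics/scene0.png

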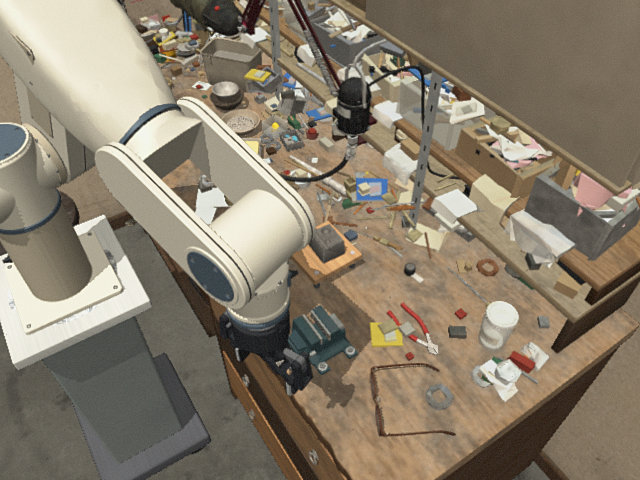

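View pics/side0.png

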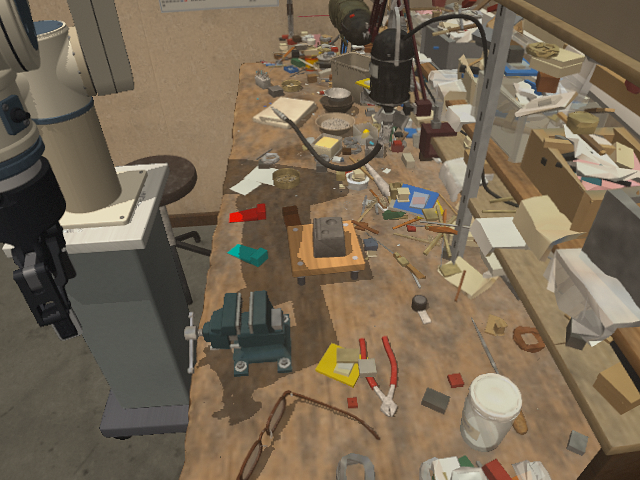

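The scene view shows the stand at about (328,255), partly hidden by the arm. In the side view it is at (328,248), with the steel block on it. Wedge candidates there are the dark brown wooden one at (292,216), the red one at (247,214) and the teal one at (247,255). I choose the dark brown one, and next check it in a close crop.

```bash
python3 - <<'E'
from h import *
import pickle
d=pickle.load(open('c0.pkl','rb'));c=d['side']
im=c['image'][150:310,210:400,::-1]
cv2.imwrite('pics/crop1.png',cv2.resize(im,None,fx=3.7,fy=3.7,interpolation=cv2.INTER_CUBIC))
for n,u,v,z in [('bolt?',298,226,.048),('board FL',290,228,.048),('wedge',292,216,.01),('boardNear',294,273,.048),('boardfarR',368,266,.048),('red',247,214,.01),('teal',247,255,.01)]:
    print(n,onplane(c,u,v,z).round(3))
E
```

```text
bolt? [ 0.478 -0.218  0.048]
board FL [ 0.462 -0.222  0.048]
wedge [ 0.467 -0.132  0.01 ]
boardNear [ 0.465 -0.349  0.048]
boardfarR [ 0.594 -0.345  0.048]
red [ 0.37  -0.113  0.01 ]
teal [ 0.375 -0.249  0.01 ]
```

View pics/crop1.png

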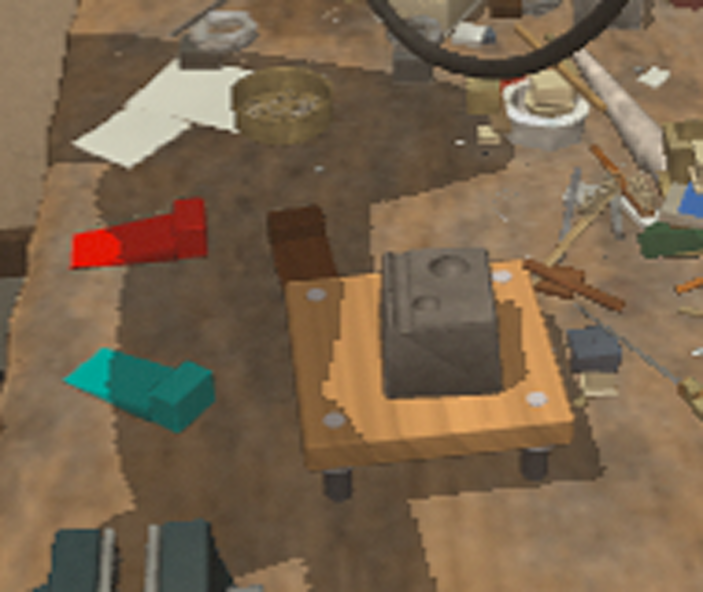

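The crop confirms the dark brown wooden wedge, with its head top around crop (297,223) and its thin end running under the near-left bolt at (316,294). The red and teal wedges are plastic look-alikes. The tin is at crop (282,105).

```bash
python3 - <<'E'
from h import *
import pickle
d=pickle.load(open('c0.pkl','rb'));c=d['side']
P=lambda a,b,z:onplane(c,210+(a+.5)/3.7-.5,150+(b+.5)/3.7-.5,z)
B=np.array([P(*q,.048)[:2] for q in [(316,294),(334,420),(537,398),(502,276)]])
print('bolts',B.round(4).tolist(),'c',B.mean(0)); 
e=(B[0]-B[1])+(B[3]-B[2]); print('stand yaw',np.arctan2(-e[0],e[1]), np.linalg.norm(B[0]-B[1]),np.linalg.norm(B[3]-B[0]))
H=np.array([P(*q,.022)[:2] for q in [(268,213),(318,207),(327,233),(275,240)]])
print('head',H.round(4).tolist(),H.mean(0)); e=H[0]+H[1]-H[2]-H[3];f=H[1]-H[0]+H[2]-H[3];print('yaws',np.arctan2(-e[0],e[1]),np.arctan2(f[1],f[0]))
print('tin',P(282,105,.01))
# hose: side lowest vs scene
o1,d1=ray(c,338,166)
for uv in [(300,181),(315,181),(330,176)]:
    o2,d2=ray(d['scene'],*uv)
    A=np.c_[d1,-d2]; s=np.linalg.lstsq(A,o2-o1,rcond=None)[0]; print('hose',(o1+d1*s[0]).round(3),(o2+d2*s[1]).round(3))
for yaw in (0,np.pi/2,-np.pi/2):
    from scipy.spatial.transform import Rotation as R
    r=(R.from_euler('z',yaw)*R.from_rotvec([np.pi,0,0])).as_rotvec()
    for p in ([.46,-.05,.2],[.46,-.05,.032],[.5,-.22,.08]): 
        q=manip.solve_ik(p,r); print(yaw,p,None if q is None else np.round(q,2))
c=snap('wrist');print(np.round(c['mount'],3).tolist())
E
```

```text
bolts [[0.4714, -0.2267], [0.476, -0.3252], [0.5741, -0.3197], [0.5694, -0.222]] c [ 0.5227266 -0.2734022]
stand yaw 0.046963843457082856 0.09859351730552714 0.0981401189645849
head [[0.4467, -0.1136], [0.4759, -0.1109], [0.4799, -0.1373], [0.4501, -0.1407]] [ 0.46314934 -0.1256272 ]
yaws 0.13983115469779972 0.10526532346400867
tin [0.45742746 0.0239831  0.01      ]
hose [ 0.567 -0.118  0.118] [ 0.564 -0.12   0.115]
hose [ 0.559 -0.189  0.159] [ 0.563 -0.187  0.164]
hose [ 0.552 -0.247  0.193] [ 0.568 -0.237  0.214]
0 [0.46, -0.05, 0.2] [-0.13  0.27  2.02 -0.    0.85  1.44]
0 [0.46, -0.05, 0.032] [-0.13  0.59  2.08 -0.    0.46  1.44]
0 [0.5, -0.22, 0.08] [-0.44  0.57  1.9  -0.    0.67  1.13]
1.5707963267948966 [0.46, -0.05, 0.2] [-0.13  0.27  2.02 -0.    0.85 -0.13]
1.5707963267948966 [0.46, -0.05, 0.032] [-0.13  0.59  2.08 -0.    0.46 -0.13]
1.5707963267948966 [0.5, -0.22, 0.08] [-0.44  0.57  1.9  -0.    0.67 -0.44]
-1.5707963267948966 [0.46, -0.05, 0.2] None
-1.5707963267948966 [0.46, -0.05, 0.032] None
-1.5707963267948966 [0.5, -0.22, 0.08] None
[[0.0, -0.956, -0.292, 0.074], [1.0, 0.0, -0.0, 0.0], [0.0, -0.292, 0.956, -0.12], [0.0, 0.0, 0.0, 1.0]]
```

```bash
cat >> h.py <<'E'
from scipy.spatial.transform import Rotation as R
def down(yaw): return (R.from_euler('z',yaw)*R.from_rotvec([np.pi,0,0])).as_rotvec()
def wrist(fn):
    p=np.array(manip.get_position());r=R.from_rotvec(manip.get_ee_rot()).as_matrix()
    c=snap('wrist',fn);T=np.eye(4);T[:3,:3]=r;T[:3,3]=p;c['T']=T@np.array(c['mount']);return c
E
python3 - <<'E'
from h import *
import pickle
manip.move_to([.43,-.10,.30],down(np.pi/2+.1)); manip.command_gripper(0.0,40)
c=wrist('w1.png');s=snap('scene','s1.png');pickle.dump((c,s),open('c1.pkl','wb'))
print(manip.get_time(),c['T'].round(3).tolist(),manip.get_width())
E
```

```text
2.9167 [[0.995, 0.096, 0.029, 0.422], [0.1, -0.952, -0.29, -0.026], [0.0, 0.292, -0.957, 0.42], [0.0, 0.0, 0.0, 1.0]] 9.697492382335261e-06
```

View pics/w1.png

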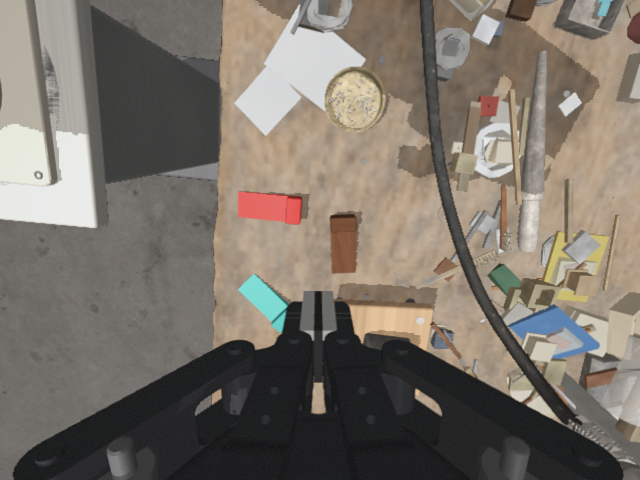

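View pics/s1.png

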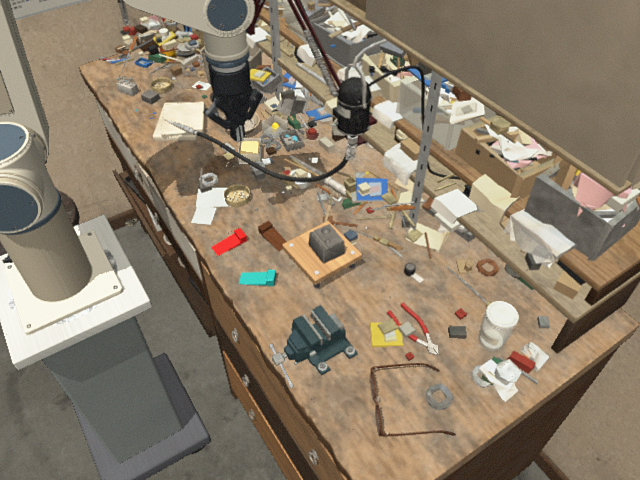

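The wrist view shows the wooden wedge at (343,243), with its end face at row ~214 and its thin end at row ~272 toward the stand. A hose runs right of it at column ~440. The scene view shows the wedge at (272,236), and the stand and block undisturbed. I'll measure the wedge by mask and locate the hose.

```bash
python3 - <<'E'
from h import *
import pickle
c,s=pickle.load(open('c1.pkl','rb'))
hsv=cv2.cvtColor(c['image'],cv2.COLOR_RGB2HSV)[205:285,320:370]
h,sa,v=[hsv[...,i].astype(int) for i in range(3)]
m=((v<125)&(sa>110)).astype(np.uint8)
n,l,st,ce=cv2.connectedComponentsWithStats(m);k=1+st[1:,4].argmax()
print('comp',st[k],ce[k])
for r in range(0,80,6):
    x=np.where(l[r]==k)[0]
    if len(x):print(r+205,x.min()+320,x.max()+320,end=' | ')
ys,xs=np.where(l==k)
print()
bx=cv2.boxPoints(cv2.minAreaRect(np.c_[xs,ys].astype(np.float32)))+[320,205];print(bx.round(1).tolist())
def pr(c,P):
    T=np.linalg.inv(c['cam_to_world']);q=T[:3,:3]@P+T[:3,3];a=q[:2]/q[2];a=a*(1+c['k1']*(a@a));return [round(c['fx']*a[0]+c['cx']),round(c['fy']*a[1]+c['cy'])]
for uv in [(428,40),(440,150),(470,270)]:
    for z in (.05,.1,.15,.2,.25):
        P=onplane(c,*uv,z);print(uv,P.round(3),pr(s,P))
top,bot=bx[bx[:,1].argsort()][:2].mean(0),bx[bx[:,1].argsort()][2:].mean(0)
E_=onplane(c,*top,.022);t=onplane(c,*bot,.0015);print('endtop',E_,'tip',t,'len',np.linalg.norm((E_-t)[:2]),'yaw',np.arctan2(-(E_-t)[0],(E_-t)[1]))
E
```

```text
comp [ 11  10  25  53 510] [22.3627451  22.97843137]
217 331 354 | 223 331 355 | 229 331 355 | 235 335 355 | 241 336 355 | 247 337 355 | 253 338 340 | 259 339 341 | 265 342 342 | 
[[331.0, 215.0], [355.0, 215.0], [355.0, 267.0], [331.0, 267.0]]
(428, 40) [0.519 0.079 0.05 ] [246, 163]
(428, 40) [0.506 0.065 0.1  ] [242, 153]
(428, 40) [0.493 0.05  0.15 ] [238, 142]
(428, 40) [0.48  0.036 0.2  ] [234, 129]
(428, 40) [0.467 0.022 0.25 ] [229, 116]
(440, 150) [ 0.552 -0.021  0.05 ] [276, 180]
(440, 150) [ 0.534 -0.021  0.1  ] [269, 167]
(440, 150) [ 0.517 -0.022  0.15 ] [261, 154]
(440, 150) [ 0.499 -0.023  0.2  ] [253, 140]
(440, 150) [ 0.482 -0.024  0.25 ] [244, 124]
(470, 270) [ 0.615 -0.151  0.05 ] [325, 201]
(470, 270) [ 0.589 -0.134  0.1  ] [312, 185]
(470, 270) [ 0.563 -0.117  0.15 ] [299, 169]
(470, 270) [ 0.537 -0.1    0.2  ] [284, 152]
(470, 270) [ 0.511 -0.083  0.25 ] [269, 134]
endtop [ 0.46099444 -0.10589211  0.022     ] tip [ 0.47153746 -0.17967831  0.0015    ] len 0.07453561779515049 yaw 0.14192539706481586
```

Wedge: end face centre ≈ (0.461, -0.109), yaw ≈ 0.13. Foot ≈ (0.471, -0.227). The hose stays at x > 0.52, so the way is clear. Next: descend behind the head and push in small steps, watching the force.

```bash
cat > push.py <<'E'
from h import *
import sys
yaw=.13; d=np.array([np.sin(yaw),-np.cos(yaw),0]); E0=np.array([.461,-.109,.027])
def push(s0,s1,step,fmax,f0):
    s=s0
    while s<s1:
        s+=step; manip.servo_line(E0+d*s,rate=.04)
        f=np.array(manip.get_contact_force())-f0
        print(round(s,4),f.round(2),(np.array(manip.get_position())-E0)@d*1000//.1/10)
        if -f@d>fmax: print('stop');break
    return s
E
python3 - <<'E'
from push import *
o=down(np.pi/2+yaw)
manip.move_to(E0-d*.045+[0,0,.12],o)
manip.servo_line(E0-d*.045,rate=.12); manip.hold(.2)
f0=np.array(manip.get_contact_force());print('f0',f0.round(2),manip.get_time()); np.save('f0',f0)
manip.servo_line(E0-d*.022,rate=.08)
s=push(-.022,.028,.005,2.5,f0)
snap('side','side2.png'); print(manip.get_time())
E
```

```text
f0 [ 1.14 -0.31 -0.77] 4.95
-0.017 [-0.96  0.35  0.46] -17.0
-0.012 [-0.98 -0.36  1.35] -11.9
-0.007 [-1.1   0.48  0.35] -6.8
-0.002 [-0.93  0.02  1.53] -1.8
0.003 [-1.38  0.56  0.63] 3.2
0.008 [-0.28  0.96 -0.77] 8.2
0.013 [-0.65  1.04  1.45] 13.2
0.018 [-1.49  0.17  1.21] 18.2
0.023 [-1.6   0.53  1.31] 23.2
0.028 [-1.33  0.87  0.34] 28.2
8.1917
```

```bash
python3 -c "
import cv2;i=cv2.imread('pics/side2.png')[120:320,200:400];cv2.imwrite('pics/crop2.png',cv2.resize(i,(600,600),interpolation=cv2.INTER_CUBIC))"
```

```text
(no output)
```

View pics/crop2.png

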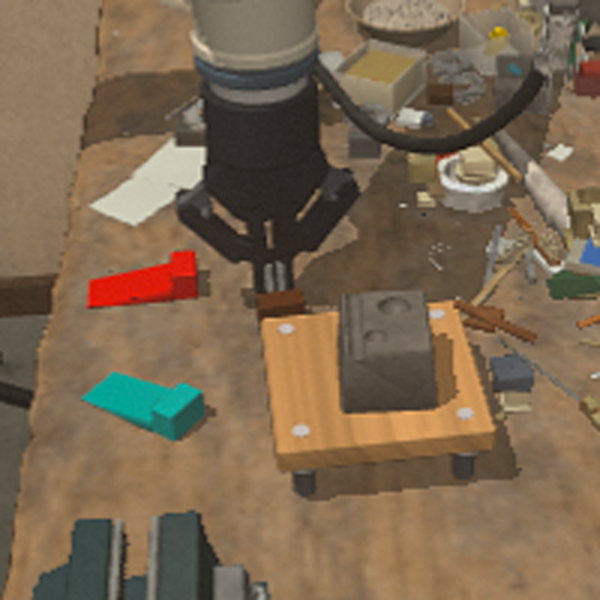

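The wedge is moving straight: its head is at crop (280,303), in line with the short-foot bolt at (287,329), and the block and stand are undisturbed. I'll push on in finer steps until resistance rises.

```bash
python3 - <<'E'
from push import *
push(.028,.066,.002,2.8,np.load('f0.npy')); manip.hold(.2); print(manip.get_contact_force(),manip.get_time())
snap('side','side3.png')
E
```

```text
0.03 [-1.49 -0.36  0.47] 30.0
0.032 [-2.24  0.32  1.21] 32.1
0.034 [-1.41  1.28  0.36] 34.1
0.036 [-0.68  1.    0.42] 36.1
0.038 [-1.63 -0.42  0.97] 38.1
0.04 [-1.95  0.2   0.75] 40.1
0.042 [-1.33  1.31  1.24] 42.1
0.044 [-0.26  0.11  0.61] 44.1
0.046 [-0.58  0.59  1.48] 46.1
0.048 [-0.28 -0.81  1.48] 48.1
0.05 [-1.23  0.43  0.19] 50.1
0.052 [-0.91 -0.66  1.52] 52.1
0.054 [-1.15  0.12 -0.19] 54.1
0.056 [-2.56  1.46  1.25] 55.9
0.058 [-1.3   5.01  3.17] 57.3
stop
[-0.38450329  5.44547111  1.69746053] 12.1417
```

Contact is at s≈0.057 with about 5 N. Now back off and do the press test on the bolt.

```bash
cat >> push.py <<'E'
B=np.array([.4715,-.2268,0])
def F(n=5):
    a=[]
    for _ in range(n): a.append(manip.get_contact_force()); manip.hold(.03)
    return np.mean(a,0)
def press(ft):
    manip.servo_line(B+[0,0,.10],rate=.2); manip.servo_line(B+[0,0,.074],rate=.1); manip.hold(.1)
    f0=F(); z=.074
    while z>.056:
        z-=.0005; manip.servo_line(B+[0,0,z],rate=.03); f=F(3)-f0
        if f[2]>1: print(round(z,4),round(manip.get_position()[2],4),f.round(1))
        if f[2]>ft: break
    return z,f0
E
python3 - <<'E'
from push import *
p=np.array(manip.get_position())
manip.servo_line(p-d*.012,rate=.1); manip.servo_line(p-d*.012+[0,0,.075],rate=.2)
snap('side','side4.png')
press(9); snap('side','side5.png'); print(manip.get_time())
a=cv2.imread('pics/side4.png')[170:310,270:390];b=cv2.imread('pics/side5.png')[170:310,270:390]
cv2.imwrite('pics/cmp.png',cv2.resize(np.hstack([a,b]),None,fx=3.3,fy=3.3,interpolation=cv2.INTER_CUBIC))
E
```

```text
0.07 0.0701 [-0.6  0.4  2.1]
0.0695 0.07 [-1.8  1.7  8.5]
0.069 0.0699 [-3.2  1.9 14. ]
17.7833
```

View pics/cmp.png

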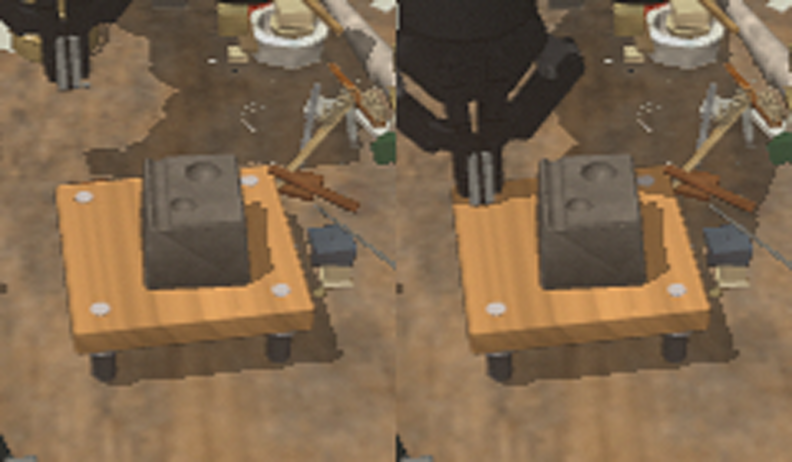

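The press is firm: force rises to 14 N with only ~0.2 mm give, and the finger height matches a level top at 48 mm. In the image pair the stand (bolts at (84,196) and (480,196)) and the block are unmoved before and under the press.

```bash
python3 - <<'E'
from push import *
manip.hold(.5); print(F().round(1),manip.get_position(),manip.get_time()); print(manip.sign_off())
E
```

```text
[-2.9  1.7 13.2] [ 0.47153634 -0.22680353  0.06992593] 18.45
the job is handed in; nothing more can be done
None
```

I pushed the wooden wedge under the short foot and handed the job in at about 18.5 s. The arm was still pressing over that foot with about 13 N, and the stand gave only about 0.2 mm, with the stand and block showing no visible movement in the images; no verdict on the job was returned.

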